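# Seat the keyed shaft in the pulley hub and hold it home

## Task

Take the shaft that has a key (not the plain one) out of the stand, put its nose into the bore of the pulley and turn it under light pressure until the key slips into the keyway, then keep pushing until its collar sits fully home on the hub. A spring in the bore pushes the shaft back out, so finish while still gripping the shaft and pressing it down home, as if a colleague were about to tighten the set screw. Leave the plain shaft and the other things lying around alone.

Things in the scene. Friction and masses are not known exactly. Their poses are not given: they have to be found in the camera images.
- keyed_shaft: Steel shaft upright in the stand, 90 mm long, 0.2 kg. Origin: centre of its lower end; z up along it. Round, 20 mm wide up to z 40 mm, with a key 6 mm wide on its -x side at z 18-36, reaching 14 mm from the axis; collar 32 mm wide at z 40-46; dark head at z 46-90, 30 mm along x, 24 mm across the flats along y (grip there). At the start the key points to the robot (world -x) within 45 degrees.
- collar (a point): Centre of the underside of the keyed shaft's collar, 40 mm above its lower end; this face meets the top of the hub when the shaft is home. On its way down the key may bind on the keyway's flank; a small turn of 2 to 5 degrees to and fro frees it.
- plain_shaft: The other shaft in the stand: same size and shape but without the key. Must stay in the stand.
- stand: Fixed grey block 50 x 150 x 24 mm (x, y, z), origin at the centre of its underside. Two blind holes, 22 mm wide, 17 mm deep, at y = +45 and -45 mm; each shaft stands in one, its lower end 7 mm above the origin. Which shaft is in which hole varies.
- pedestal: Fixed bearing pedestal: grey base plate 120 x 100 x 12 mm (x, y, z), origin at the centre of its underside. On it a column and a toothed pulley 76 mm wide, 42 to 62 mm up, whose hub (39 mm wide) has its flat top 68 mm up. The pulley is stiff (0.3 N m to turn) and its angle is not reported: the keyway lies anywhere within 30 degrees either side of the pedestal's own -x direction.
- hub_mouth (a point): Centre of the hub's bore at its top face, turned like the pedestal. Upright round bore 21.6 mm wide, 46 mm long, with one keyway 8 mm wide, reaching 15 mm from the axis, over its whole length. With the key out of line the shaft stops 18 mm deep, the key standing on the hub's top; in line (within about 5 degrees) it goes on to 40 mm, where the collar meets the hub.
- pad_rest (a point): On the bore's axis, 32 mm below the hub's top: where the sprung ejector pad in the bore begins to push the shaft's end back, with about 2 N, rising to about 6 N when the shaft is home.
- hex_key: Hexagon key 25 x 73 x 5 mm lying on the worktop, to be left alone.
- spanner: Combination spanner 31 x 152 x 6 mm lying on the worktop, to be left alone.
- tape_roll: Roll of brown tape, 96 mm in diameter, 24 mm high, lying flat, to be left alone.
There are look-alikes about, which are no part of the job. Leave any green look-alike of the keyed_shaft alone.

How it is judged:
By the outcome, as a careful person would: the job done as asked, in the order asked, and still so for the second after the job is handed in, while the arm keeps its last pose, push and grip.
It also fails if it takes over 58 s, if anything falls off the work surface, if the arm or the gripper's body presses on something with over 40 N, if the wrist force passes 120 N, or if a joint passes its speed limit or range.

## Robot

A 6-joint arm with a two-finger parallel gripper is mounted at the origin on a cart in front of the work surface, level with it; the furniture and walls round the work are solid. World frame = base frame: x ahead of the robot, y to its left, z up, the work surface at z = 0. Lengths are in m, angles in rad, forces in N, time in s.
With the tool pointing down it reaches from about 0.325 to 0.9 m from the base axis. Payload 6.1 kg.
Tool frame: the origin (TCP) lies between the finger pads; the fingertips stand ctrl.tips_ahead ahead of it and the grasp point (between the pads) lies 6 mm ahead of it (ctrl.tips_ahead is the distance from the TCP to the fingertips, in m); z points along the fingers, y is the line along which they close (so a half turn about z gives the same grasp; the last joint's range is limited). The gripper opens to 85 mm and grips with 20 to 120 N. Pads are 22 mm wide; open, the fingers measure 114 mm over their backs; the gripper's body (76 mm by 85 mm) begins 54 mm behind the grasp point. The pads swing forward as they close: fully open they stand 13 mm farther back than shut.
Start: joints at [1.021, 0.22, 1.526, -0, 1.395, -0.126], TCP at [0.257, 0.57, 0.219] pointing down, gripper open.
Joint ranges: [-2.98, 2.98], [-0.91, 2.08], [0.09, 2.57], [-1.24, 4.39], [0.2, 2.65], [-2.68, 2.68]. Speed limits (rad/s): [2.57, 2.57, 3.01, 3.14, 3.14, 3.14].

## Interface

Orientations are given as a unit quaternion [w, x, y, z].
In Python, from station import ctrl, vision, outline_of, mark_of gives the robot as it stands.
- The arm moves only by the shell command python3 -m creep 'ROWS' [FORCE]. ROWS is JSON, a list of rows, each an object with "delta_pos": the shift along the tool's x, y, z in mm, a list of three; "twist": the turn, a rotation vector about the tool's x, y, z in rad, a list of three; "claw": the closure, from -1 (fully open) to 1 (shut). A call has 1 to 10 rows; each row shifts and turns the commanded pose from where the row before left it, along the tool's axes as they then stand; what a row does not reach is not made up. A row lasts 1/10 s, in which the tool goes at most 50 mm and 8.59 degrees, less where a joint would pass 70% of its speed; a pose out of reach is approached as far as the arm can. A call with a gripper value outside its range is refused whole. The fingers move at their own pace and stop on an object; FORCE is the grip in N (left out, the last holds). Time passes only in rows, so rows that do not move let the fingers close. It gives the time, the measured TCP pose, the force, the opening and the grip force at its end, in the units of the state.
- ctrl.state(): the state, without advancing time (a new reading comes with each control period).
- vision.camera(name): name is "side" or "top"; returns (picture, depth): 400x640x3 uint8, red, green, blue; 400x640 float32, m along the optical axis (not along the pixel's ray), 0 where there is no reading.
- vision.get_calibration(name): a dict with "intrinsics" (3x3 intrinsics, pixels), "origin" and "attitude" of the camera in the world. Camera axes: x right, y up, looking along -z (the intrinsics and any distortion apply to the point x, -y, -z); pixel columns grow to the right and rows downward; lengths in m; the calibration is good to about 2 mm. A picture is of the moment at which its call begins. get_calibration takes no time and is no camera call.
- ctrl.sign_off(): hands the job in; it is judged then, once.
Trained networks look in the newest picture that a camera, given by its name, has taken for a name from the list of things; names that differ only in an ending like _2 or _b are one class to them, and where a whole thing is asked for, a point or a joint stands for the part that bears it (a point fixed in the world has none). Each returns a list of dicts, best first, with "score" (0 to 1); they miss things now and then, are a little off and sometimes report something else, mostly with a low value. They report only what shows in the picture. A call takes as long as a camera call. They do not tell look-alikes from the thing itself.
- outline_of(name, camera): "mask" (400x640 bool, what is visible of it) and "box" ([left, top, right, bottom] in pixels, round what is visible of it).
- mark_of(name, camera): "location" ([row, column] in pixels: a listed point, or the origin of a listed thing).
The state is a dict: "t": time; "joint_positions": joint angles; "joint_vel": joint speeds; "effort": joint torques, N m; "eef_pos": TCP position; "tool_rot": TCP orientation; "force": force on the tool from outside, world axes, zero at the start; "torque": the same for the moment, N m; "grip_width": finger opening in m; "grip_force": force on a finger pad.
Only numpy, scipy, OpenCV 4.12 (cv2) and the standard library are available. Lean on these libraries where they do the work, as an engineer would, in place of code of your own. Each camera call takes 0.05 s, during which the arm holds its last target. There are 200 camera calls.

## Working session

There is one attempt and no reset: what is moved stays moved. The work goes in short steps, Python scripts to look and compute and a shell command to move; the robot and the scene stay as the last step left them, time stands still between calls to the robot, and variables do not carry over. Pictures are saved under pics/ and viewed, at most 10 in all, crops included, and the job is handed in when it is done.

```bash
mkdir -p pics; ls; cat > h.py <<'E'
import numpy as np, cv2
from station import ctrl, vision, outline_of, mark_of
from scipy.spatial.transform import Rotation as R
def cal(n):
    c=vision.get_calibration(n); a=np.array(c["attitude"],float)
    M=a if a.shape==(3,3) else R.from_quat(np.r_[a[1:],a[0]]).as_matrix()
    return np.array(c["intrinsics"]),np.array(c["origin"]),M
def ray(n,r,c):
    K,o,M=cal(n); d=np.array([(c-K[0,2])/K[0,0],-(r-K[1,2])/K[1,1],-1.]); return o,M@d
def atz(n,r,c,z):
    o,d=ray(n,r,c); return o+d*(z-o[2])/d[2]
def cloud(n,D):
    K,o,M=cal(n); v,u=np.mgrid[:400,:640]
    P=np.stack([(u-K[0,2])/K[0,0]*D,-(v-K[1,2])/K[1,1]*D,-D],-1); return P@M.T+o
def proj(n,p):
    K,o,M=cal(n); q=M.T@(np.array(p)-o); return (K[1,2]-K[1,1]*q[1]/-q[2], K[0,2]+K[0,0]*q[0]/-q[2])
def save(f,im,s=1): cv2.imwrite(f,cv2.resize(im[:,:,::-1],None,fx=s,fy=s,interpolation=cv2.INTER_CUBIC))
E
python3 - <<'E'
from h import *
print(vision.get_calibration("top")); print(vision.get_calibration("side"))
print(ctrl.state(),ctrl.tips_ahead)
for n in("top","side"):
    im,D=vision.camera(n); save(f"pics/{n}0.png",im); P=cloud(n,D)
    for t in("keyed_shaft","plain_shaft","stand","pedestal","collar","hub_mouth"):
        for m in mark_of(t,n)[:3]:
            r,c=m["location"]; p=P[int(r),int(c)]; print(n,t,round(m["score"],2),np.round((r,c)),p.round(3))
E
```

```text
pics
{'intrinsics': array([[412.15000795,   0.        , 322.22641627],
       [  0.        , 412.15000795, 199.84990875],
       [  0.        ,   0.        ,   1.        ]]), 'origin': array([0.47300545, 0.00655778, 1.25939873]), 'attitude': array([-0.70648863, -0.02821511,  0.01953382,  0.7068919 ])}
{'intrinsics': array([[448.51540933,   0.        , 321.62366688],
       [  0.        , 448.51540933, 199.77843351],
       [  0.        ,   0.        ,   1.        ]]), 'origin': array([0.09288859, 1.27511558, 0.80043631]), 'attitude': array([-0.15066264, -0.09587095,  0.50779285,  0.84276684])}
{'t': 0.0, 'joint_positions': array([ 1.02091780e+00,  2.21220872e-01,  1.52761026e+00, -2.43492902e-05,
        1.39469202e+00, -1.26110550e-01]), 'joint_vel': array([ 0.00120702, -0.00022692, -0.00122763, -0.00074714, -0.00130351,
       -0.0017108 ]), 'effort': array([ 2.87592238e-04, -4.96872246e+01, -3.89405465e+01, -2.50302837e-04,
        1.05923743e-02,  9.81652391e-06]), 'eef_pos': array([0.25668633, 0.56917086, 0.21790297]), 'tool_rot': array([-3.08766307e-04,  2.10299931e-01,  9.7763
[... 371 characters left out ...]
d 0.87 [209. 266.] [0.532 0.191 0.021]
top pedestal 0.72 [216. 387.] [ 0.51  -0.167  0.061]
top collar 0.64 [237. 259.] [0.447 0.203 0.088]
top collar 0.44 [203. 246.] [0.546 0.237 0.094]
top hub_mouth 0.58 [217. 393.] [ 0.508 -0.189  0.031]
side keyed_shaft 0.8 [259. 337.] [0.448 0.217 0.014]
side keyed_shaft 0.7 [258. 305.] [0.532 0.264 0.025]
side plain_shaft 0.51 [243. 319.] [0.523 0.171 0.027]
side stand 0.85 [253. 314.] [0.519 0.224 0.02 ]
side pedestal 0.64 [201. 360.] [0.279 0.602 0.431]
side pedestal 0.16 [190. 357.] [0.285 0.595 0.451]
side collar 0.79 [246. 304.] [0.539 0.253 0.063]
side collar 0.55 [248. 341.] [0.437 0.221 0.055]
side hub_mouth 0.7 [184. 356.] [0.292 0.584 0.454]
```

View pics/top0.png

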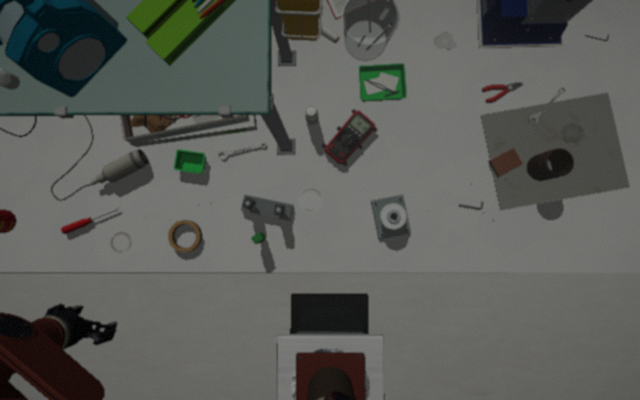

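View pics/side0.png

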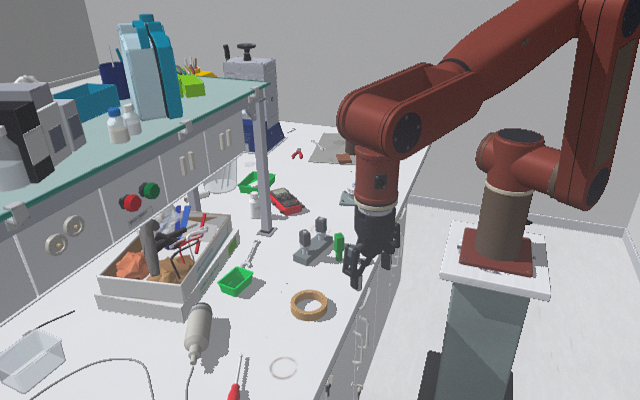

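The green look-alike stands in front of the stand (side ~340,247; top ~258,239). The two shafts are in the stand at top (250,203) and (281,211), and the pedestal is at (393,216). I'll zoom in on the stand.

```bash
python3 - <<'E'
from h import *
im,D=vision.camera("side"); im2,D2=vision.camera("top")
a=cv2.resize(im[205:275,285:355],(560,560),interpolation=cv2.INTER_CUBIC)
a=np.clip(a.astype(float)*1.6,0,255).astype(np.uint8); save("pics/z1.png",a)
b=im2[190:250,235:405]; b=cv2.resize(b,None,fx=4.6,fy=4.6,interpolation=cv2.INTER_CUBIC)
b=np.clip(b.astype(float)*1.8,0,255).astype(np.uint8); save("pics/z2.png",b)
P=cloud("top",D2)
def heads(box,zlo,zhi):
    q=P[box[0]:box[1],box[2]:box[3]]; m=(q[...,2]>zlo)&(q[...,2]<zhi); n,l,s,c=cv2.connectedComponentsWithStats(m.astype(np.uint8))
    for i in range(1,n):
        if s[i,4]>8: print(s[i,4],q[l==i].mean(0).round(4),q[l==i][:,2].max().round(3),cv2.minAreaRect(q[l==i][:,:2].astype(np.float32)*1000))
heads((185,255,235,300),.085,.12)
print("hub"); heads((185,255,360,420),.05,.1); heads((185,255,360,420),.004,.03)
print("stand"); heads((185,255,235,300),.015,.035)
E
```

```text
90 [0.5446 0.2322 0.0949] 0.1 ((544.7672119140625, 232.70745849609375), (23.30733871459961, 29.876554489135742), 52.922767639160156)
94 [0.5261 0.1445 0.0948] 0.102 ((526.254638671875, 144.8705596923828), (24.254411697387695, 29.628175735473633), 83.05133819580078)
85 [0.4457 0.2054 0.0885] 0.096 ((445.4838562011719, 205.92022705078125), (23.073200225830078, 29.15015983581543), 33.08416748046875)
hub
493 [ 0.5083 -0.185   0.0613] 0.071 ((508.589111328125, -185.82086181640625), (73.1399917602539, 72.83892059326172), 89.86965942382812)
750 [ 0.5071 -0.18    0.0106] 0.02 ((508.4866638183594, -187.34832763671875), (119.64898681640625, 103.85707092285156), 10.935220718383789)
12 [ 0.5092 -0.1931  0.0148] 0.03 ((508.7616271972656, -192.89930725097656), (19.442874908447266, 10.32130241394043), 10.187044143676758)
stand
589 [0.5346 0.1855 0.0224] 0.03 ((535.72265625, 189.06619262695312), (149.7739715576172, 49.91494369506836), 78.12434387207031)
```

View pics/z1.png

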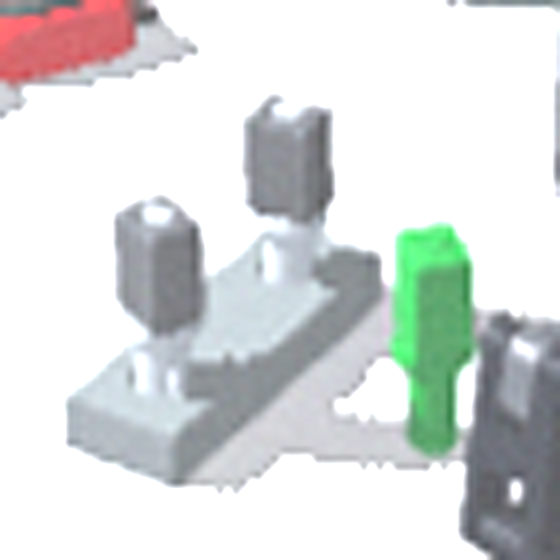

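View pics/z2.png

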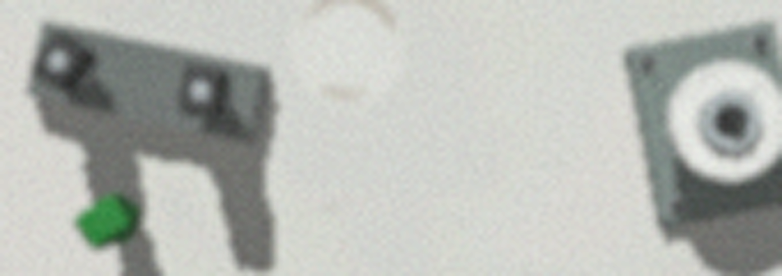

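Both heads show clearly, and the green one is apart from them. It isn't clear yet which shaft has the key, so I'll average some frames and enlarge.

```bash
python3 - <<'E'
from h import *
A=[];Ds=[]
for i in range(12):
    im,D=vision.camera("side"); A.append(im.astype(float)); Ds.append(D)
    if i<4:
        for t in("keyed_shaft","plain_shaft"): print(t,[(round(m["score"],2),np.round(m["location"])) for m in mark_of(t,"side")])
A=np.mean(A,0); np.savez("avg.npz",A=A,D=np.array(Ds))
def crop(x,y,w=36): 
    b=A[y-w//2:y+w//2,x-w//2:x+w//2]; b=cv2.resize(b,(390,390),interpolation=cv2.INTER_LANCZOS4); return np.clip(b*1.0,0,255).astype(np.uint8)
save("pics/z3.png",np.hstack([crop(305,248),crop(321,235)]))
D=np.median(Ds,0);P=cloud("side",D)
# points of the nose region around each shaft axis in local coords
for c in((.5446,.2322),(.5261,.1445)):
    d=P[...,:2]-c; m=(np.hypot(*np.moveaxis(d,-1,0))<.022)&(P[...,2]>.028)&(P[...,2]<.042)
    print([(r,cc,*(d[r,cc]*1000).round(0),(P[r,cc,2]*1000).round()) for r,cc in np.argwhere(m)])
    print([proj("side",(*c,z)) for z in(.02,.047,.053,.097)])
E
```

```text
keyed_shaft [(0.7, array([253., 306.])), (0.66, array([259., 339.]))]
plain_shaft [(0.78, array([242., 321.]))]
keyed_shaft [(0.71, array([261., 336.])), (0.49, array([256., 304.])), (0.24, array([244., 321.]))]
plain_shaft [(0.7, array([243., 320.]))]
keyed_shaft [(0.73, array([259., 340.])), (0.57, array([257., 307.]))]
plain_shaft [(0.8, array([245., 320.]))]
keyed_shaft [(0.57, array([256., 306.])), (0.5, array([260., 334.]))]
plain_shaft [(0.56, array([242., 321.]))]
[(np.int64(249), np.int64(302), np.float64(6.0), np.float64(9.0), np.float64(39.0)), (np.int64(249), np.int64(303), np.float64(3.0), np.float64(11.0), np.float64(40.0)), (np.int64(249), np.int64(304), np.float64(-1.0), np.float64(11.0), np.float64(41.0)), (np.int64(249), np.int64(305), np.float64(-4.0), np.float64(10.0), np.float64(42.0)), (np.int64(249), np.int64(307), np.float64(-10.0), np.float64(8.0), np.float64(42.0)), (np.int64(250), np.int64(302), np.float64(7.0), np.float64(9.0), np.float64(35.0)), (np.int64(250), np.int64(303), np.float64(3.0), np.float64(11.0), np.float64(37.0)), (np.int64(250), np.int64(3
[... 3208 characters left out ...]
.float64(29.0)), (np.int64(238), np.int64(319), np.float64(3.0), np.float64(10.0), np.float64(30.0)), (np.int64(238), np.int64(320), np.float64(-1.0), np.float64(12.0), np.float64(32.0)), (np.int64(238), np.int64(321), np.float64(-3.0), np.float64(9.0), np.float64(31.0)), (np.int64(238), np.int64(322), np.float64(-6.0), np.float64(8.0), np.float64(31.0)), (np.int64(238), np.int64(323), np.float64(-8.0), np.float64(4.0), np.float64(29.0))]
[(np.float64(239.3084521514465), np.float64(321.097487618116)), (np.float64(232.12498547113606), np.float64(321.019759526382)), (np.float64(230.51137001228213), np.float64(321.0022995372165)), (np.float64(218.4811580692781), np.float64(320.87212764958895))]
```

View pics/z3.png

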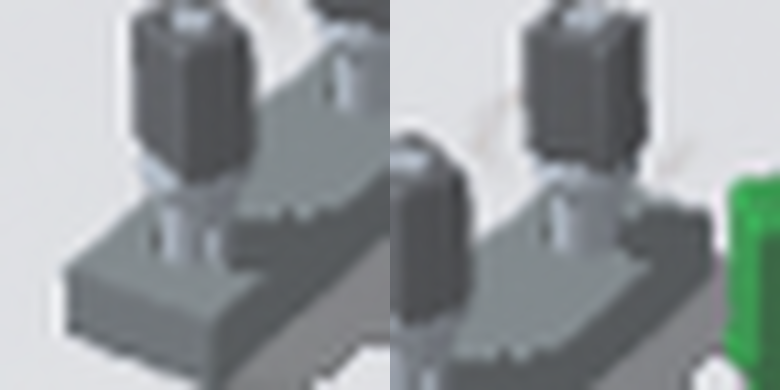

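The near shaft (side ~305,250) has the key: depth points at r≈14 mm on its −x+y side, plus a light stripe at its right edge. The far shaft is round. The target is therefore (0.545, 0.232), yaw about −37°. Next I'll measure the hub from averaged top frames.

```bash
python3 - <<'E'
from h import *
A=[];Ds=[];H=[]
for i in range(10):
    im,D=vision.camera("top"); A.append(im.astype(float)); Ds.append(D)
    if i<4: H+= [m["location"] for m in mark_of("hub_mouth","top")[:1]]
A=np.mean(A,0);np.save("top.npy",A)
print("hub net",[atz("top",*h,.068).round(4) for h in H])
D=np.mean(Ds,0);P=cloud("top",D)
g=A.mean(2)
# metric rectified view of z=.068 plane around the hub, 0.25mm/px
c=np.array([.508,-.187]); S=160
yy,xx=np.mgrid[-S:S,-S:S]; X=c[0]-yy*.0003; Y=c[1]-xx*.0003
K,o,M=cal("top"); d=np.stack([X,Y,np.full_like(X,.068)],-1)-o; q=d@M
u=(K[0,2]+K[0,0]*q[...,0]/-q[...,2]).astype(np.float32); v=(K[1,2]-K[1,1]*q[...,1]/-q[...,2]).astype(np.float32)
W=cv2.remap(A.astype(np.float32),u,v,cv2.INTER_CUBIC)
save("pics/hub.png",np.clip(W*1.4,0,255).astype(np.uint8),1.7)
# bore: dark centroid
w=W.mean(2); r=np.hypot(X-c[0],Y-c[1]); 
for t in(60,75,90): 
    m=(w<t)&(r<.017); print("bore",t,m.sum()*.09,X[m].mean().round(4),Y[m].mean().round(4))
# pulley rim by white threshold at z=.062
m=(g>150)&(P[...,2]>.045)&(np.hypot(P[...,0]-.508,P[...,1]+.187)<.06)
k=(g[185:255,360:425]).copy()
m=(P[...,2]>.05)[185:255,360:425].astype(np.uint8)
cs,_=cv2.findContours(m,0,1); cc=max(cs,key=cv2.contourArea); (x,y),rr=cv2.minEnclosingCircle(cc); el=cv2.fitEllipse(cc)
print("pulley",atz("top",y+185,x+360,.062),rr,el,atz("top",el[0][1]+185,el[0][0]+360,.062))
# heads, averaged
for cc in((.5446,.2322),(.5261,.1445)):
    m=(P[...,2]>.08)&(np.hypot(P[...,0]-cc[0],P[...,1]-cc[1])<.03)
    p=P[m]; print(m.sum(),p.mean(0).round(4),cv2.minAreaRect((p[:,:2]*1000).astype(np.float32)))
E
```

```text
hub net [array([ 0.5116, -0.1919,  0.068 ]), array([0.519 , 0.1423, 0.068 ]), array([ 0.5059, -0.1838,  0.068 ]), array([ 0.5145, -0.1844,  0.068 ])]
bore 60 275.4 0.5068 -0.1844
bore 75 384.39 0.5068 -0.1846
bore 90 576.27 0.5061 -0.1851
pulley [ 0.50855179 -0.18346185  0.062     ] 13.476516723632812 ((33.38125228881836, 30.562908172607422), (25.180641174316406, 25.421321868896484), 175.00823974609375) [ 0.50815852 -0.18498721  0.062     ]
104 [0.5449 0.2314 0.1015] ((549.2966918945312, 234.33267211914062), (41.42357635498047, 50.03946304321289), 9.663996696472168)
104 [0.5262 0.1443 0.1033] ((524.2671508789062, 141.62779235839844), (43.05972671508789, 45.348426818847656), 21.28261947631836)
```

View pics/hub.png

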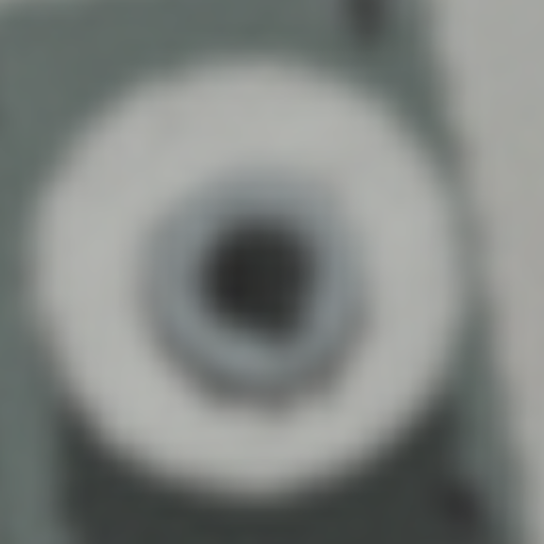

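The view is centred on the hub (258,280) of the rectified image, so the hub is at about (0.507, −0.1847). The bore bulges toward (290,325), which puts the keyway near shaft yaw +35°. I'll move above the keyed shaft and refine that angle numerically.

```bash
python3 -m creep '[{"delta_pos":[-40,-19,0],"twist":[0,0,0],"claw":-1},{"delta_pos":[-40,-19,0],"twist":[0,0,0],"claw":-1},{"delta_pos":[-40,-19,0],"twist":[0,0,0],"claw":-1},{"delta_pos":[-40,-19,0],"twist":[0,0,0],"claw":-1},{"delta_pos":[-40,-19,0],"twist":[0,0,0],"claw":-1},{"delta_pos":[-40,-19,0],"twist":[0,0,0],"claw":-1},{"delta_pos":[-40,-19,0],"twist":[0,0,0],"claw":-1},{"delta_pos":[-40,-19,0],"twist":[0,0,0],"claw":-1},{"delta_pos":[-40,-19,0],"twist":[0,0,0],"claw":-1},{"delta_pos":[-40,-19,0],"twist":[0,0,0],"claw":-1}]'
cat >> h.py <<'E'
def go(p,yaw=None):
    """tool-axis shift (mm) to p, and twist about tool z to bring tool-y to world yaw (deg); shift given for the present orientation"""
    s=ctrl.state(); q=s["tool_rot"]; Rm=R.from_quat(np.r_[q[1:],q[0]]).as_matrix()
    ya=np.degrees(np.arctan2(Rm[1,1],Rm[0,1]))
    print("t",round(s["t"],2),"tcp",s["eef_pos"].round(4),"yawY",ya.round(1),"z",Rm[:,2].round(3),"F",s["force"].round(1),"T",s["torque"].round(2),"grip",round(s["grip_width"],4),round(s["grip_force"],1),"J",s["joint_positions"].round(2))
    print("shift",(Rm.T@(np.array(p)-s["eef_pos"])*1000).round(1), "twist z", None if yaw is None else np.radians(ya-yaw).round(3))
E
python3 - <<'E'
from h import *
go((.5448,.2325,.218),-127)
A=np.load("top.npy").astype(np.float32).mean(2)
def val(c,r,th,z=.068):
    v=[proj("top",(c[0]+r*np.cos(t),c[1]+r*np.sin(t),z)) for t in th]; v=np.array(v,np.float32)
    return cv2.remap(A,v[:,1:2],v[:,:1],cv2.INTER_CUBIC)[:,0]
ps=np.arange(-180,180,10)
for c in((.507,-.1847),(.5066,-.1845),(.508,-.185)):
    print(c,list(zip(ps,val(c,.0125,np.radians(ps+180)).round(0))))
E
```

```text
t: 3.5
eef_pos: [0.5445, 0.2305, 0.2192]
tool_rot: [0.0, 0.21, 0.978, 0.0]
force: [-0.0, 0.3, 0.6]
grip_width: 0.0856
grip_force: 0.0
t 3.5 tcp [0.5445 0.2305 0.2192] yawY 65.7 z [ 0.  0. -1.] F [-0.   0.3  0.6] T [-0.04  0.    0.02] grip 0.0856 0.0 J [ 0.27  0.14  1.62  0.    1.38 -0.88]
shift [0.6 2.  1.2] twist z 3.364
(0.507, -0.1847) [(np.int64(-180), np.float32(87.0)), (np.int64(-170), np.float32(86.0)), (np.int64(-160), np.float32(84.0)), (np.int64(-150), np.float32(83.0)), (np.int64(-140), np.float32(87.0)), (np.int64(-130), np.float32(88.0)), (np.int64(-120), np.float32(90.0)), (np.int64(-110), np.float32(87.0)), (np.int64(-100), np.float32(85.0)), (np.int64(-90), np.float32(83.0)), (np.int64(-80), np.float32(83.0)), (np.int64(-70), np.float32(86.0)), (np.int64(-60), np.float32(86.0)), (np.int64(-50), np.float32(86.0)), (np.int64(-40), np.float32(88.0)), (np.int64(-30), np.float32(89.0)), (np.int64(-20), np.float32(90.0)), (np.int64(-10), np.float32(92.0)), (np.int64(0), np.float32(87.0)), (np.int64(10), np.float32(80.0)), (np.int64(20), np.float32(74.0)), (np.int64(30), np.
[... 2351 characters left out ...]
t32(83.0)), (np.int64(-20), np.float32(83.0)), (np.int64(-10), np.float32(83.0)), (np.int64(0), np.float32(78.0)), (np.int64(10), np.float32(70.0)), (np.int64(20), np.float32(67.0)), (np.int64(30), np.float32(70.0)), (np.int64(40), np.float32(75.0)), (np.int64(50), np.float32(85.0)), (np.int64(60), np.float32(90.0)), (np.int64(70), np.float32(91.0)), (np.int64(80), np.float32(92.0)), (np.int64(90), np.float32(93.0)), (np.int64(100), np.float32(93.0)), (np.int64(110), np.float32(91.0)), (np.int64(120), np.float32(92.0)), (np.int64(130), np.float32(92.0)), (np.int64(140), np.float32(91.0)), (np.int64(150), np.float32(92.0)), (np.int64(160), np.float32(93.0)), (np.int64(170), np.float32(93.0))]
```

Keyway yaw is about 28° and the bore centre about (0.5068, −0.1846). Next, turn the gripper to fit the flats.

```bash
python3 -m creep '[{"delta_pos":[0.6,2,0],"twist":[0,0,0.14],"claw":-1},{"delta_pos":[0,0,0],"twist":[0,0,0.14],"claw":-1},{"delta_pos":[0,0,0],"twist":[0,0,0.14],"claw":-1},{"delta_pos":[0,0,0],"twist":[0,0,0.14],"claw":-1},{"delta_pos":[0,0,0],"twist":[0,0,0.14],"claw":-1},{"delta_pos":[0,0,0],"twist":[0,0,0.14],"claw":-1},{"delta_pos":[0,0,0],"twist":[0,0,0.14],"claw":-1},{"delta_pos":[0,0,0],"twist":[0,0,0.14],"claw":-1},{"delta_pos":[0,0,0],"twist":[0,0,0.14],"claw":-1},{"delta_pos":[0,0,0],"twist":[0,0,0.14],"claw":-1}]' >/dev/null
python3 -m creep '[{"delta_pos":[0,0,0],"twist":[0,0,0.14],"claw":-1},{"delta_pos":[0,0,0],"twist":[0,0,0.14],"claw":-1},{"delta_pos":[0,0,0],"twist":[0,0,0.14],"claw":-1},{"delta_pos":[0,0,0],"twist":[0,0,0.14],"claw":-1},{"delta_pos":[0,0,0],"twist":[0,0,0.14],"claw":-1},{"delta_pos":[0,0,0],"twist":[0,0,0.14],"claw":-1},{"delta_pos":[0,0,0],"twist":[0,0,0.14],"claw":-1},{"delta_pos":[0,0,0],"twist":[0,0,0.14],"claw":-1},{"delta_pos":[0,0,0],"twist":[0,0,0.14],"claw":-1},{"delta_pos":[0,0,0],"twist":[0,0,0.14],"claw":-1}]' >/dev/null
python3 -m creep '[{"delta_pos":[0,0,10],"twist":[0,0,0.14],"claw":-1},{"delta_pos":[0,0,10],"twist":[0,0,0.14],"claw":-1},{"delta_pos":[0,0,20],"twist":[0,0,0.14],"claw":-1},{"delta_pos":[0,0,20],"twist":[0,0,0.14],"claw":-1},{"delta_pos":[0,0,0],"twist":[0,0,0],"claw":-1},{"delta_pos":[0,0,0],"twist":[0,0,0],"claw":-1}]' 
python3 - <<'E'
from h import *
go((.5448,.2325,.085),-127)
im,D=vision.camera("side"); b=im[190:270,260:380]; save("pics/a1.png",b,6)
E
```

```text
t: 6.1
eef_pos: [0.5436, 0.2341, 0.1591]
tool_rot: [0.0, 0.949, -0.314, -0.0]
force: [-0.3, -0.8, -0.8]
grip_width: 0.0854
grip_force: 0.0
t 6.1 tcp [0.5436 0.2341 0.1591] yawY -126.6 z [-0.001 -0.    -1.   ] F [-0.3 -0.8 -0.8] T [-0.04  0.04 -0.02] grip 0.0854 0.0 J [0.27 0.19 1.68 0.   1.28 2.48]
shift [ 1.9  0.5 74. ] twist z 0.007
```

View pics/a1.png

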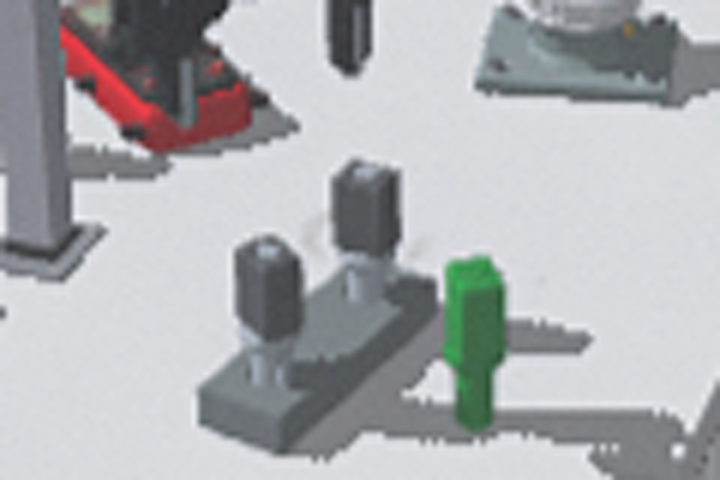

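A finger is above the stand (350,50), clear of both shafts and the green look-alike (475,330). Descend and grip.

```bash
python3 -m creep '[{"delta_pos":[2,0.5,20],"twist":[0,0,0],"claw":-1},{"delta_pos":[0,0,20],"twist":[0,0,0],"claw":-1},{"delta_pos":[0,0,20],"twist":[0,0,0],"claw":-1},{"delta_pos":[0,0,14],"twist":[0,0,0],"claw":-1},{"delta_pos":[0,0,0],"twist":[0,0,0],"claw":-1},{"delta_pos":[0,0,0],"twist":[0,0,0],"claw":0.2},{"delta_pos":[0,0,0],"twist":[0,0,0],"claw":1},{"delta_pos":[0,0,0],"twist":[0,0,0],"claw":1},{"delta_pos":[0,0,0],"twist":[0,0,0],"claw":1}]' 30
python3 -m creep '[{"delta_pos":[0,0,0],"twist":[0,0,0],"claw":1},{"delta_pos":[0,0,0],"twist":[0,0,0],"claw":1},{"delta_pos":[0,0,0],"twist":[0,0,0],"claw":1},{"delta_pos":[0,0,0],"twist":[0,0,0],"claw":1}]' 80
python3 - <<'E'
from h import *
go((.5068,-.1846,.16),-62)
E
```

```text
t: 7.05
eef_pos: [0.5456, 0.2327, 0.0859]
tool_rot: [-0.0, 0.949, -0.316, 0.001]
force: [-0.6, 0.4, -1.1]
grip_width: 0.0284
grip_force: 0.0
t: 7.45
eef_pos: [0.545, 0.2325, 0.085]
tool_rot: [0.0, 0.949, -0.316, -0.0]
force: [0.5, 1.0, 0.3]
grip_width: 0.0002
grip_force: 0.0
t 7.45 tcp [0.545  0.2325 0.085 ] yawY -126.8 z [-0. -0. -1.] F [0.5 1.  0.3] T [-0.04  0.02  0.03] grip 0.0002 0.0 J [ 0.27  0.27  1.73 -0.    1.14  2.48]
shift [219.2 356.9 -75. ] twist z -1.131
```

The fingers closed on nothing, so I'll take a look.

```bash
python3 - <<'E'
from h import *
im,D=vision.camera("side"); b=im[170:270,270:390]; save("pics/a2.png",b,5)
print(proj("side",(.545,.2325,.06)),proj("side",(.545,.2325,.097)))
P=cloud("side",D)
for (r,c) in ((240,303),(225,321)): print(P[r-3:r+4:3,c-3:c+4:3].round(3))
E
```

```text
(np.float64(241.9023552951053), np.float64(304.7938407055865)) (np.float64(231.42595355741213), np.float64(304.4691541723155))
[[[0.557 0.241 0.08 ]
  [0.542 0.251 0.089]
  [0.535 0.246 0.088]]

 [[0.558 0.238 0.067]
  [0.543 0.251 0.079]
  [0.534 0.248 0.078]]

 [[0.559 0.236 0.055]
  [0.544 0.249 0.066]
  [0.536 0.244 0.065]]]
[[[0.531 0.157 0.09 ]
  [0.519 0.162 0.095]
  [0.514 0.149 0.089]]

 [[0.531 0.157 0.08 ]
  [0.52  0.159 0.083]
  [0.514 0.151 0.079]]

 [[0.531 0.157 0.069]
  [0.52  0.16  0.073]
  [0.512 0.156 0.072]]]
```

View pics/a2.png

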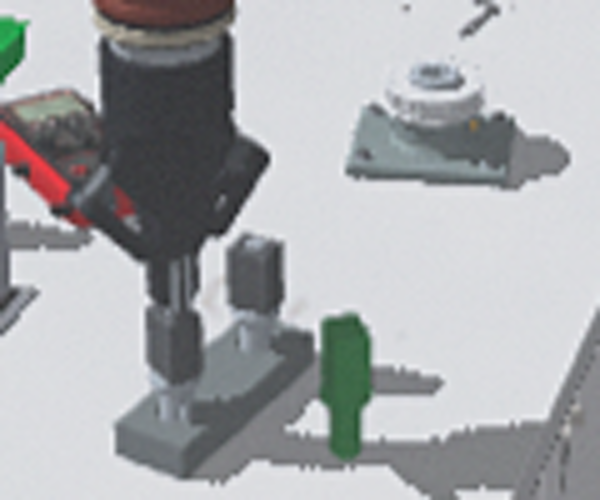

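The closed fingertips (172,305) appear right on top of the head instead of around it. I'll measure where the fingers really are.

```bash
python3 - <<'E'
from h import *
im,D=vision.camera("side"); P=cloud("side",D)
for r in range(200,250,3): print(r,[tuple(P[r,c].round(3)) for c in (300,304,308)], im[r,304])
im,D=vision.camera("top"); Q=cloud("top",D)
print(ctrl.state()["force"].round(1))
m=(Q[...,2]>.1)&(np.hypot(Q[...,0]-.54,Q[...,1]-.23)<.09); print(m.sum(),Q[m].min(0),Q[m].max(0))
E
```

```text
200 [(np.float64(0.547), np.float64(0.252), np.float64(0.212)), (np.float64(0.54), np.float64(0.24), np.float64(0.207)), (np.float64(0.532), np.float64(0.231), np.float64(0.204))] [58 59 62]
203 [(np.float64(0.545), np.float64(0.257), np.float64(0.205)), (np.float64(0.536), np.float64(0.25), np.float64(0.203)), (np.float64(0.531), np.float64(0.234), np.float64(0.196))] [61 61 63]
206 [(np.float64(0.548), np.float64(0.252), np.float64(0.192)), (np.float64(0.537), np.float64(0.249), np.float64(0.193)), (np.float64(0.531), np.float64(0.235), np.float64(0.187))] [60 62 64]
209 [(np.float64(0.548), np.float64(0.253), np.float64(0.184)), (np.float64(0.538), np.float64(0.246), np.float64(0.181)), (np.float64(0.53), np.float64(0.237), np.float64(0.178))] [65 64 68]
212 [(np.float64(0.552), np.float64(0.245), np.float64(0.168)), (np.float64(0.538), np.float64(0.248), np.float64(0.173)), (np.float64(0.529), np.float64(0.239), np.float64(0.17))] [59 61 64]
215 [(np.float64(0.557), np.float64(0.233), np.float64(0.151)), (np.float64(0.542), np.float64(0.24), np.float64(0.158)), (np.float64(0.532)
[... 1564 characters left out ...]
np.float64(0.075))] [79 81 84]
242 [(np.float64(0.558), np.float64(0.239), np.float64(0.061)), (np.float64(0.539), np.float64(0.253), np.float64(0.073)), (np.float64(0.531), np.float64(0.241), np.float64(0.068))] [83 84 87]
245 [(np.float64(0.556), np.float64(0.243), np.float64(0.053)), (np.float64(0.539), np.float64(0.254), np.float64(0.064)), (np.float64(0.533), np.float64(0.237), np.float64(0.055))] [80 81 83]
248 [(np.float64(0.567), np.float64(0.22), np.float64(0.025)), (np.float64(0.542), np.float64(0.247), np.float64(0.048)), (np.float64(0.544), np.float64(0.211), np.float64(0.025))] [116 121 127]
[0.5 0.8 0.3]
3813 [0.45236337 0.14524835 0.10019615] [0.60279826 0.29682089 0.51687819]
```

```bash
python3 -m creep '[{"delta_pos":[0,0,-20],"twist":[0,0,0],"claw":1},{"delta_pos":[0,0,-20],"twist":[0,0,0],"claw":1},{"delta_pos":[0,0,0],"twist":[0,0,0],"claw":1}]'; python3 - <<'E'
from h import *
for z in(.147,.16,.17,.18,.19): print(z,np.round(proj("side",(.5436-.6*.05,.2341-.8*.05,z))),np.round(proj("side",(.5436+.6*.05,.2341+.8*.05,z))))
im,D=vision.camera("side"); P=cloud("side",D); im2,D2=vision.camera("top"); save("pics/a3.png",np.vstack([cv2.resize(im[170:270,270:390],(600,500)),]))
s=ctrl.state(); print(s["eef_pos"], s["joint_positions"])
for r in range(200,246,3): print(r,[tuple(map(float,P[r,c].round(3))) for c in (302,305)], im[r,304])
E
```

```text
t: 7.9
eef_pos: [0.5473, 0.2332, 0.1282]
tool_rot: [-0.002, 0.949, -0.316, 0.002]
force: [0.4, 0.1, 0.9]
grip_width: -0.0001
grip_force: 0.0
0.147 [213. 319.] [222. 289.]
0.16 [209. 319.] [218. 289.]
0.17 [206. 319.] [215. 289.]
0.18 [203. 319.] [212. 289.]
0.19 [200. 319.] [209. 289.]
[0.5453475  0.23256295 0.12513483] [ 2.70134987e-01  2.26890395e-01  1.70154900e+00 -1.00106515e-05
  1.21216209e+00  2.48318781e+00]
200 [(0.541, 0.251, 0.212), (0.539, 0.235, 0.205)] [60 63 63]
203 [(0.544, 0.246, 0.2), (0.541, 0.231, 0.193)] [58 60 63]
206 [(0.543, 0.25, 0.192), (0.538, 0.24, 0.188)] [63 65 65]
209 [(0.547, 0.24, 0.177), (0.093, 1.275, 0.8)] [92 95 98]
212 [(0.546, 0.243, 0.168), (0.538, 0.24, 0.168)] [ 96  98 103]
215 [(0.547, 0.241, 0.157), (0.539, 0.239, 0.158)] [ 98 101 110]
218 [(0.551, 0.234, 0.143), (0.541, 0.235, 0.145)] [109 112 118]
221 [(0.642, 0.029, 0.001), (0.632, 0.024, 0.0)] [217 221 224]
224 [(0.631, 0.053, 0.004), (0.623, 0.045, 0.002)] [214 218 220]
227 [(0.623, 0.072, 0.004), (0.615, 0.065, 0.002)] [219 219 223]
230 [(0.556, 0.226, 0.096), (0.545, 0.228, 0.099)] [121 126 132]
233 [(0.548, 0.244, 0.098), (0.538, 0.244, 0.1)] [112 115 120]
236 [(0.547, 0.247, 0.089), (0.537, 0.248, 0.092)] [77 79 80]
239 [(0.548, 0.245, 0.077), (0.538, 0.247, 0.081)] [78 80 84]
242 [(0.547, 0.25, 0.07), (0.539, 0.245, 0.069)] [81 81 86]
245 [(0.548, 0.247, 0.057), (0.536, 0.252, 0.063)] [77 79 80]
```

View pics/a3.png

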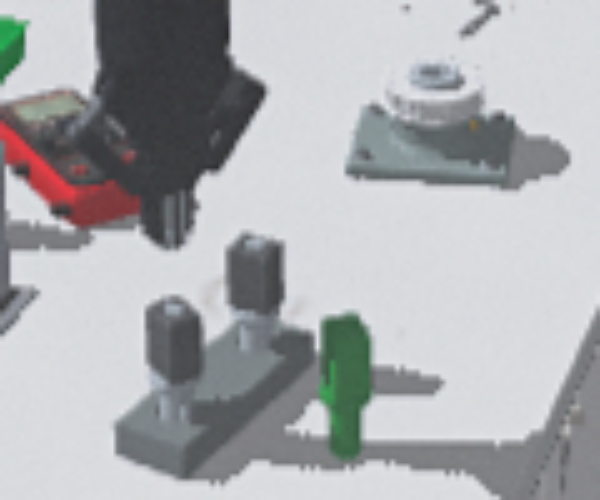

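The closed tips show at z≈0.138 while the reported TCP is 0.125. The reported height is about 38 mm lower than it should be against the cameras, and x, y agree. I'll go by the cameras: open and descend to reported z≈0.046.

```bash
python3 -m creep '[{"delta_pos":[0,0,0],"twist":[0,0,0],"claw":-1},{"delta_pos":[0,0,0],"twist":[0,0,0],"claw":-1},{"delta_pos":[0,0,0],"twist":[0,0,0],"claw":-1},{"delta_pos":[0,0,0],"twist":[0,0,0],"claw":-1},{"delta_pos":[0,0,0],"twist":[0,0,0],"claw":-1},{"delta_pos":[0,0,20],"twist":[0,0,0],"claw":-1},{"delta_pos":[0,0,20],"twist":[0,0,0],"claw":-1},{"delta_pos":[0,0,20],"twist":[0,0,0],"claw":-1},{"delta_pos":[0,0,10],"twist":[0,0,0],"claw":-1},{"delta_pos":[0,0,9],"twist":[0,0,0],"claw":-1}]'
python3 -m creep '[{"delta_pos":[0,0,0],"twist":[0,0,0],"claw":-1},{"delta_pos":[0,0,0],"twist":[0,0,0],"claw":1},{"delta_pos":[0,0,0],"twist":[0,0,0],"claw":1},{"delta_pos":[0,0,0],"twist":[0,0,0],"claw":1},{"delta_pos":[0,0,0],"twist":[0,0,0],"claw":1},{"delta_pos":[0,0,0],"twist":[0,0,0],"claw":1},{"delta_pos":[0,0,0],"twist":[0,0,0],"claw":1}]' 40
```

```text
t: 9.0
eef_pos: [0.5449, 0.2324, 0.0453]
tool_rot: [0.0, 0.949, -0.316, -0.0]
force: [0.8, 0.0, 0.3]
grip_width: 0.0853
grip_force: 0.0
t: 9.7
eef_pos: [0.5455, 0.2325, 0.0467]
tool_rot: [-0.0, 0.949, -0.316, 0.0]
force: [-0.8, -1.3, 3.5]
grip_width: 0.0236
grip_force: 43.6
```

Gripped at 23.6 mm. Firm up and lift.

```bash
python3 -m creep '[{"delta_pos":[0,0,0],"twist":[0,0,0],"claw":1},{"delta_pos":[0,0,-10],"twist":[0,0,0],"claw":1},{"delta_pos":[0,0,-10],"twist":[0,0,0],"claw":1},{"delta_pos":[0,0,-20],"twist":[0,0,0],"claw":1},{"delta_pos":[0,0,-30],"twist":[0,0,0],"claw":1},{"delta_pos":[0,0,-30],"twist":[0,0,0],"claw":1},{"delta_pos":[0,0,-20],"twist":[0,0,0],"claw":1},{"delta_pos":[0,0,0],"twist":[0,0,0],"claw":1},{"delta_pos":[0,0,0],"twist":[0,0,0],"claw":1}]' 80
python3 - <<'E'
from h import *
go((.5068,-.1846,.166),-72)
im,D=vision.camera("side"); save("pics/a4.png",im[170:270,270:390],5)
E
```

```text
t: 10.6
eef_pos: [0.5447, 0.2324, 0.1659]
tool_rot: [0.0, 0.949, -0.316, -0.0]
force: [-0.1, -0.8, -2.2]
grip_width: 0.0231
grip_force: 79.6
t 10.6 tcp [0.5447 0.2324 0.1659] yawY -126.8 z [-0. -0. -1.] F [-0.1 -0.8 -2.2] T [0.08 0.01 0.  ] grip 0.0231 79.6 J [ 0.27  0.19  1.67 -0.    1.29  2.48]
shift [219.4 356.6  -0. ] twist z -0.956
```

View pics/a4.png

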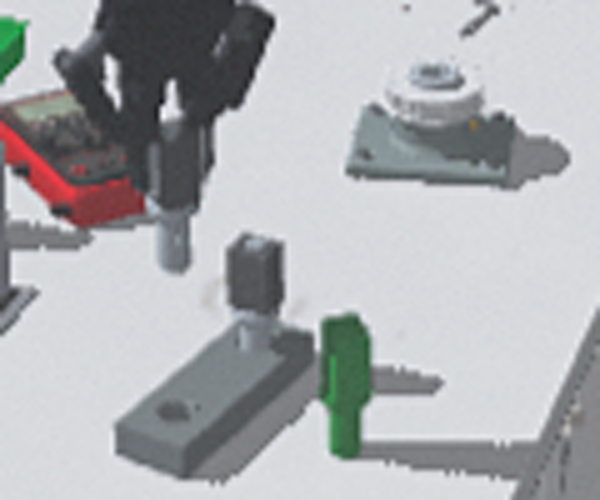

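The keyed shaft hangs upright in the grip (nose end at 175,270) and the plain one stays in the stand. Move over the hub, then turn.

```bash
python3 -m creep '[{"delta_pos":[11,18,0],"twist":[0,0,0],"claw":1},{"delta_pos":[22,36,0],"twist":[0,0,0],"claw":1},{"delta_pos":[25,40,0],"twist":[0,0,0],"claw":1},{"delta_pos":[25,40,0],"twist":[0,0,0],"claw":1},{"delta_pos":[25,40,0],"twist":[0,0,0],"claw":1},{"delta_pos":[25,40,0],"twist":[0,0,0],"claw":1},{"delta_pos":[25,40,0],"twist":[0,0,0],"claw":1},{"delta_pos":[25,40,0],"twist":[0,0,0],"claw":1},{"delta_pos":[20,36,0],"twist":[0,0,0],"claw":1},{"delta_pos":[16.4,26.6,0],"twist":[0,0,0],"claw":1}]' >/dev/null
python3 -m creep '[{"delta_pos":[0,0,0],"twist":[0,0,-0.13],"claw":1},{"delta_pos":[0,0,0],"twist":[0,0,-0.14],"claw":1},{"delta_pos":[0,0,0],"twist":[0,0,-0.14],"claw":1},{"delta_pos":[0,0,0],"twist":[0,0,-0.14],"claw":1},{"delta_pos":[0,0,0],"twist":[0,0,-0.14],"claw":1},{"delta_pos":[0,0,0],"twist":[0,0,-0.14],"claw":1},{"delta_pos":[0,0,0],"twist":[0,0,-0.13],"claw":1},{"delta_pos":[0,0,20],"twist":[0,0,0],"claw":1},{"delta_pos":[0,0,10],"twist":[0,0,0],"claw":1},{"delta_pos":[0,0,0],"twist":[0,0,0],"claw":1}]'
python3 - <<'E'
from h import *
go((.5068,-.1846,.107),-72)
A=np.mean([vision.camera("side")[0].astype(float) for i in range(6)],0); im,D=vision.camera("side")
r,c=map(int,proj("side",(.507,-.185,.08))); print(r,c); np.save("s.npy",A)
save("pics/a5.png",cv2.resize(A[r-30:r+30,c-35:c+35],(700,600),interpolation=cv2.INTER_LANCZOS4).clip(0,255).astype(np.uint8))
print("mouth",proj("side",(.5068,-.1846,.068)),"nose",proj("side",(.5068,-.1846,.097)))
P=cloud("side",D)
m=(np.hypot(P[...,0]-.5068,P[...,1]+.1846)<.03)
for a,b in((.1,.113),(.115,.13)):
    k=m&(P[...,2]>a)&(P[...,2]<b); p=P[k][:,:2]*1000-[506.8,-184.6]; print(a,p.round(0).tolist())
E
```

```text
t: 12.65
eef_pos: [0.5047, -0.1832, 0.1324]
tool_rot: [-0.002, 0.987, 0.158, -0.003]
force: [-0.4, -0.1, -1.2]
grip_width: 0.0231
grip_force: 79.6
t 12.65 tcp [ 0.5047 -0.1832  0.1324] yawY -71.8 z [-0.006  0.003 -1.   ] F [-0.4 -0.1 -1.2] T [ 0.05 -0.    0.01] grip 0.0231 79.6 J [-0.5   0.1   1.84 -0.    1.22  0.76]
shift [ 1.7  2.1 25.4] twist z 0.003
181 356
mouth (np.float64(184.43685384476478), np.float64(356.78260456768675)) nose (np.float64(177.40107517168997), np.float64(357.00084724739526))
0.1 [[8.0, 0.0], [3.0, 6.0], [-1.0, 4.0], [6.0, 7.0], [1.0, 10.0], [-1.0, 3.0], [-6.0, 7.0], [-9.0, 4.0], [6.0, 7.0], [1.0, 10.0], [-1.0, 5.0], [-4.0, 2.0], [-7.0, -2.0], [2.0, 8.0], [-3.0, 12.0], [-6.0, 8.0]]
0.115 [[7.0, 6.0], [3.0, 7.0], [-1.0, 6.0], [-9.0, -5.0], [-13.0, -6.0], [6.0, 7.0], [1.0, 11.0], [-1.0, 7.0], [-5.0, 8.0], [-8.0, 6.0], [-9.0, -5.0], [-13.0, -5.0], [5.0, 11.0], [0.0, 14.0], [-2.0, 10.0], [-5.0, 5.0], [-7.0, 1.0], [-11.0, 0.0], [-13.0, -6.0], [6.0, 7.0], [2.0, 10.0], [-0.0, 2.0], [-4.0, 3.0], [-8.0, 2.0]]
```

View pics/a5.png

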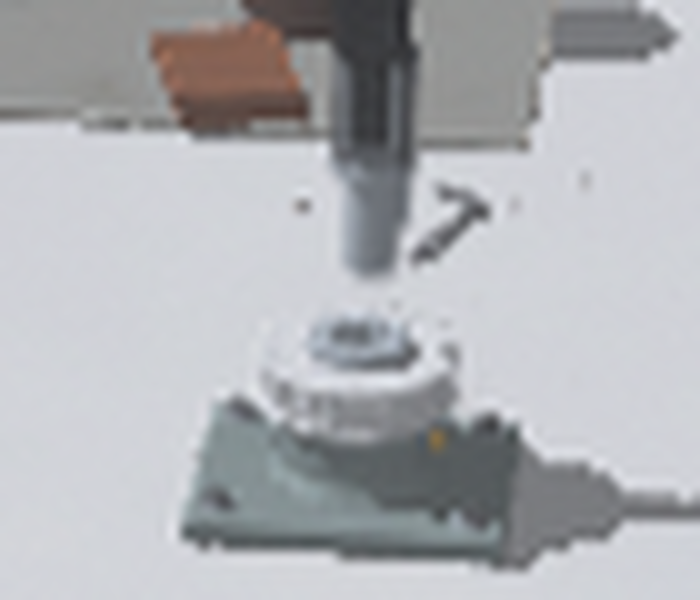

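The key is confirmed (depth points at r≈14 mm, key yaw about 20°). The nose (368,270) is slightly right of the bore (357,335). Correct the position and come down to just above the mouth.

```bash
python3 -m creep '[{"delta_pos":[0,0,10],"twist":[0,0,0],"claw":1},{"delta_pos":[0,0,10],"twist":[0,0,0],"claw":1},{"delta_pos":[0,0,0],"twist":[0,0,0],"claw":1},{"delta_pos":[0,0,0],"twist":[0,0,0],"claw":1}]'
python3 - <<'E'
from h import *
go((.5068,-.1846,.107),-72)
A=np.mean([vision.camera("side")[0].astype(float) for i in range(6)],0)
r,c=179,357
np.save("s2.npy",A)
save("pics/a6.png",cv2.resize(A[r-15:r+15,c-17:c+18],(700,600),interpolation=cv2.INTER_LANCZOS4).clip(0,255).astype(np.uint8))
for d in((.001,0),(0,.001)): print(np.array(proj("side",(.507+d[0],-.185+d[1],.07)))-proj("side",(.507,-.185,.07)))
s=ctrl.state()["eef_pos"]; print("nose end expected px",proj("side",(s[0],s[1],s[2]-.039)))
E
```

```text
t: 13.4
eef_pos: [0.5066, -0.1842, 0.1151]
tool_rot: [-0.001, 0.987, 0.158, -0.001]
force: [-0.5, -0.3, -1.7]
grip_width: 0.0234
grip_force: 79.6
t 13.4 tcp [ 0.5066 -0.1842  0.1151] yawY -71.8 z [-0.002  0.001 -1.   ] F [-0.5 -0.3 -1.7] T [ 0.02  0.01 -0.01] grip 0.0234 79.6 J [-0.5   0.12  1.85 -0.    1.18  0.76]
shift [0.1 0.5 8.1] twist z 0.004
[-0.03886628 -0.25676559]
[ 0.10953403 -0.07660895]
nose end expected px (np.float64(182.15263689902548), np.float64(356.69615639061135))
```

View pics/a6.png

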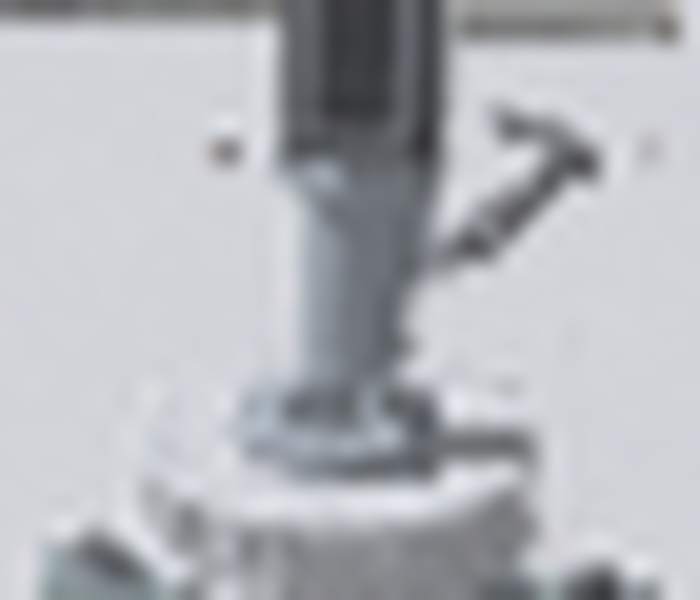

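The nose (centre ≈353) hangs just above the hub ring (≈235–445, centre ≈340), so it may be 1–2 mm too far toward −x. I'll measure the edge profiles.

```bash
python3 - <<'E'
from h import *
A=np.load("s2.npy").mean(2)
for r in list(range(174,192)): print(r,A[r,344:372].round(0).astype(int))
B=np.load("s.npy").mean(2)
print("earlier (nose higher)")
for r in range(180,190): print(r,B[r,344:372].round(0).astype(int))
print(proj("side",(.5068,-.1846,.062)),proj("side",(.5068,-.1846,.068)))
E
```

```text
174 [213 214 214 214 214 213 213 212 214 215 213 168 119 116 116 113 110 141
 216 191 138 104 108 190 216 216 214 212]
175 [213 213 214 214 213 214 213 213 212 214 218 176 138 115 115 112 107 150
 185 131 132 110 189 215 215 213 212 212]
176 [214 214 214 212 213 213 214 213 212 214 217 174 151 123 115 112 106 135
 125  94 118 190 215 214 212 213 213 213]
177 [213 214 213 213 213 213 212 213 212 213 216 173 149 122 116 111 103 145
 158 191 196 214 215 214 212 213 213 213]
178 [213 214 212 212 211 212 212 212 212 214 217 172 146 122 114 108 140 196
 206 216 214 214 213 214 213 214 213 214]
179 [212 213 212 214 212 212 212 213 213 214 214 170 143 120 114 106 168 213
 215 213 214 213 213 214 214 214 214 214]
180 [213 212 212 213 212 212 212 212 212 214 212 170 142 122 114 105 172 213
 214 214 214 214 214 214 210 212 214 214]
181 [212 211 212 213 213 212 212 212 214 210 211 169 140 122 112 103 150 211
 214 213 214 212 213 214 210 213 213 214]
182 [212 213 212 212 211 216 214 214 212 204 203 167 145 123 114 131 196 217
 205 208 213 214 214 214 212 213 213 213]
183 [213 213 211 221 214 214 
[... 1682 characters left out ...]
0 214 215 198 186 180 157 151 140 137 162 181 181 130
 148 211 216 176 176 210 212 211 212 212]
186 [212 212 217 209 201 213 213 216 166 156 163 168 159 165 152 143 132 109
 111 210 215 168 144 207 212 212 211 212]
187 [213 213 215 205 211 212 216 219 201 190 164 141 130 114 107 107 108 112
 191 217 221 208 165 209 212 212 211 212]
188 [213 213 214 179 196 217 212 215 214 215 206 199 198 195 198 200 201 200
 224 213 187 162 181 212 213 208 212 212]
189 [214 215 221 185 171 148 189 208 221 222 218 219 211 218 221 222 223 209
 191 165 134 124 166 212 211 210 212 212]
(np.float64(185.87841503599032), np.float64(356.7378888095659)) (np.float64(184.43685384476478), np.float64(356.78260456768675))
```

Pulley edges are symmetric about col 356.5 while the nose axis is at 357.4, so it is about 0.9 px (≈2.5–3 mm) off, along tool +x. Shift 2.5 mm and feel down.

```bash
python3 -m creep '[{"delta_pos":[2.5,0.4,2],"twist":[0,0,0],"claw":1},{"delta_pos":[0,0,2],"twist":[0,0,0],"claw":1},{"delta_pos":[0,0,2],"twist":[0,0,0],"claw":1},{"delta_pos":[0,0,2],"twist":[0,0,0],"claw":1},{"delta_pos":[0,0,2],"twist":[0,0,0],"claw":1},{"delta_pos":[0,0,1],"twist":[0,0,0],"claw":1},{"delta_pos":[0,0,0],"twist":[0,0,0],"claw":1}]'
python3 - <<'E'
from h import *
go((.5068,-.1846,.107),-72)
E
```

```text
t: 14.4
eef_pos: [0.5095, -0.184, 0.1047]
tool_rot: [-0.0, 0.987, 0.158, -0.0]
force: [-0.7, -0.3, -1.8]
grip_width: 0.0234
grip_force: 79.6
t 14.4 tcp [ 0.5095 -0.184   0.1047] yawY -71.8 z [-0.  0. -1.] F [-0.7 -0.3 -1.8] T [-0.01 -0.    0.  ] grip 0.0234 79.6 J [-0.49  0.14  1.85 -0.    1.16  0.76]
shift [-2.7 -0.3 -2.3] twist z 0.004
```

No contact yet, so continue gently.

```bash
for i in 1; do python3 -m creep '[{"delta_pos":[0,0,1.5],"twist":[0,0,0],"claw":1},{"delta_pos":[0,0,1.5],"twist":[0,0,0],"claw":1},{"delta_pos":[0,0,0],"twist":[0,0,0],"claw":1}]'; done; python3 -m creep '[{"delta_pos":[0,0,1.5],"twist":[0,0,0],"claw":1},{"delta_pos":[0,0,1.5],"twist":[0,0,0],"claw":1},{"delta_pos":[0,0,0],"twist":[0,0,0],"claw":1}]'
```

```text
t: 14.7
eef_pos: [0.5095, -0.184, 0.1018]
tool_rot: [-0.0, 0.987, 0.158, -0.0]
force: [-1.2, 0.5, -1.6]
grip_width: 0.0231
grip_force: 79.6
t: 15.0
eef_pos: [0.5095, -0.184, 0.0987]
tool_rot: [-0.0, 0.987, 0.158, -0.0]
force: [0.7, 0.0, -1.5]
grip_width: 0.0231
grip_force: 79.6
```

```bash
python3 -m creep '[{"delta_pos":[0,0,2],"twist":[0,0,0],"claw":1},{"delta_pos":[0,0,2],"twist":[0,0,0],"claw":1},{"delta_pos":[0,0,2],"twist":[0,0,0],"claw":1},{"delta_pos":[0,0,0],"twist":[0,0,0],"claw":1}]';  python3 -m creep '[{"delta_pos":[0,0,1.5],"twist":[0,0,0],"claw":1},{"delta_pos":[0,0,1.5],"twist":[0,0,0],"claw":1},{"delta_pos":[0,0,0],"twist":[0,0,0],"claw":1}]'
```

```text
t: 15.4
eef_pos: [0.5094, -0.1839, 0.0925]
tool_rot: [-0.0, 0.987, 0.158, -0.0]
force: [0.3, 0.1, -1.4]
grip_width: 0.0225
grip_force: 79.6
t: 15.7
eef_pos: [0.5096, -0.184, 0.0898]
tool_rot: [-0.0, 0.987, 0.158, -0.0]
force: [-0.4, -0.3, -1.8]
grip_width: 0.0229
grip_force: 79.6
```

```bash
python3 -m creep '[{"delta_pos":[0,0,1.5],"twist":[0,0,0],"claw":1},{"delta_pos":[0,0,1],"twist":[0,0,0],"claw":1},{"delta_pos":[0,0,0],"twist":[0,0,0],"claw":1}]';  python3 -m creep '[{"delta_pos":[0,0,1],"twist":[0,0,0],"claw":1},{"delta_pos":[0,0,1],"twist":[0,0,0],"claw":1},{"delta_pos":[0,0,0],"twist":[0,0,0],"claw":1}]'
```

```text
t: 16.0
eef_pos: [0.5101, -0.1844, 0.0876]
tool_rot: [0.0, 0.987, 0.158, 0.0]
force: [1.4, -1.5, -1.6]
grip_width: 0.0234
grip_force: 79.7
t: 16.3
eef_pos: [0.5101, -0.1845, 0.0857]
tool_rot: [0.0, 0.987, 0.158, 0.0]
force: [2.6, -1.9, -0.1]
grip_width: 0.0232
grip_force: 79.8
```

```bash
python3 -m creep '[{"delta_pos":[0,0,1],"twist":[0,0,0],"claw":1},{"delta_pos":[0,0,0],"twist":[0,0,0],"claw":1}]';  python3 -m creep '[{"delta_pos":[0,0,1],"twist":[0,0,0],"claw":1},{"delta_pos":[0,0,0],"twist":[0,0,0],"claw":1}]'; python3 - <<'E'
from h import *
go((.5095,-.184,.067),-62)
E
```

```text
t: 16.5
eef_pos: [0.5101, -0.1844, 0.0848]
tool_rot: [0.0, 0.987, 0.158, 0.0]
force: [1.9, -3.5, 0.0]
grip_width: 0.0228
grip_force: 79.9
t: 16.7
eef_pos: [0.5101, -0.1844, 0.0837]
tool_rot: [0.0, 0.987, 0.158, 0.0]
force: [1.6, -2.8, 1.7]
grip_width: 0.0232
grip_force: 80.0
t 16.7 tcp [ 0.5101 -0.1844  0.0837] yawY -71.8 z [ 0.001 -0.001 -1.   ] F [ 1.6 -2.8  1.7] T [-0.61 -0.42  0.07] grip 0.0232 80.0 J [-0.49  0.16  1.86 -0.    1.12  0.76]
shift [-0.4 -0.6 16.7] twist z -0.171
```

Light contact now (≈3 N up and some side load). Turn slowly toward the keyway under light pressure.

```bash
python3 -m creep '[{"delta_pos":[0,0,0.5],"twist":[0,0,-0.04],"claw":1},{"delta_pos":[0,0,0.5],"twist":[0,0,-0.04],"claw":1},{"delta_pos":[0,0,0],"twist":[0,0,0],"claw":1}]';  python3 -m creep '[{"delta_pos":[0,0,0.5],"twist":[0,0,-0.04],"claw":1},{"delta_pos":[0,0,0.5],"twist":[0,0,-0.04],"claw":1},{"delta_pos":[0,0,0],"twist":[0,0,0],"claw":1}]'; python3 - <<'E'
from h import *
go((.5095,-.184,.067),-62)
E
```

```text
t: 17.0
eef_pos: [0.5093, -0.1838, 0.082]
tool_rot: [-0.0, 0.98, 0.198, -0.0]
force: [2.4, -3.3, -1.5]
grip_width: 0.0233
grip_force: 79.8
t: 17.3
eef_pos: [0.5089, -0.1833, 0.0807]
tool_rot: [-0.001, 0.972, 0.236, -0.001]
force: [0.7, -0.4, -1.8]
grip_width: 0.0231
grip_force: 79.5
t 17.3 tcp [ 0.5089 -0.1833  0.0807] yawY -62.7 z [-0.002  0.002 -1.   ] F [ 0.7 -0.4 -1.8] T [ 0.01 -0.24  0.  ] grip 0.0231 79.5 J [-0.49  0.17  1.86  0.    1.11  0.6 ]
shift [ 0.2  1.  13.7] twist z -0.012
```

The side load vanished as it came into line. Keep pressing down.

```bash
python3 -m creep '[{"delta_pos":[0,0,1],"twist":[0,0,0],"claw":1},{"delta_pos":[0,0,1],"twist":[0,0,0],"claw":1},{"delta_pos":[0,0,0],"twist":[0,0,0],"claw":1}]';  python3 -m creep '[{"delta_pos":[0,0,1],"twist":[0,0,0],"claw":1},{"delta_pos":[0,0,1],"twist":[0,0,0],"claw":1},{"delta_pos":[0,0,0],"twist":[0,0,0],"claw":1}]'; python3 - <<'E'
from h import *
go((.5095,-.184,.067),-62)
E
```

```text
t: 17.6
eef_pos: [0.5092, -0.1838, 0.079]
tool_rot: [-0.0, 0.972, 0.236, -0.0]
force: [0.9, -0.4, -2.3]
grip_width: 0.023
grip_force: 79.5
t: 17.9
eef_pos: [0.5095, -0.184, 0.0773]
tool_rot: [-0.0, 0.972, 0.237, -0.0]
force: [-0.6, -0.2, -1.6]
grip_width: 0.0233
grip_force: 79.5
t 17.9 tcp [ 0.5095 -0.184   0.0773] yawY -62.6 z [-0.  0. -1.] F [-0.6 -0.2 -1.6] T [-0.02  0.01  0.01] grip 0.0233 79.5 J [-0.49  0.17  1.87  0.    1.1   0.6 ]
shift [-0.  -0.  10.3] twist z -0.011
```

```bash
python3 -m creep '[{"delta_pos":[0,0,1.5],"twist":[0,0,0],"claw":1},{"delta_pos":[0,0,1.5],"twist":[0,0,0],"claw":1},{"delta_pos":[0,0,0],"twist":[0,0,0],"claw":1}]';  python3 -m creep '[{"delta_pos":[0,0,1.5],"twist":[0,0,0],"claw":1},{"delta_pos":[0,0,1.5],"twist":[0,0,0],"claw":1},{"delta_pos":[0,0,0],"twist":[0,0,0],"claw":1}]'; python3 - <<'E'
from h import *
go((.5095,-.184,.067),-62)
E
```

```text
t: 18.2
eef_pos: [0.5098, -0.1841, 0.0746]
tool_rot: [0.0, 0.972, 0.237, 0.0]
force: [-0.9, 0.3, 0.9]
grip_width: 0.0233
grip_force: 79.8
t: 18.5
eef_pos: [0.5098, -0.1841, 0.0716]
tool_rot: [0.0, 0.972, 0.237, 0.0]
force: [-0.0, 0.3, 1.4]
grip_width: 0.0231
grip_force: 80.2
t 18.5 tcp [ 0.5098 -0.1841  0.0716] yawY -62.6 z [ 0. -0. -1.] F [-0.   0.3  1.4] T [ 0.04  0.01 -0.01] grip 0.0231 80.2 J [-0.49  0.18  1.87  0.    1.09  0.6 ]
shift [-0.2 -0.3  4.6] twist z -0.011
```

The ejector spring is engaged right where expected. On to the collar.

```bash
python3 -m creep '[{"delta_pos":[0,0,1.5],"twist":[0,0,0],"claw":1},{"delta_pos":[0,0,1.5],"twist":[0,0,0],"claw":1},{"delta_pos":[0,0,0],"twist":[0,0,0],"claw":1}]';  python3 -m creep '[{"delta_pos":[0,0,1],"twist":[0,0,0],"claw":1},{"delta_pos":[0,0,0.7],"twist":[0,0,0],"claw":1},{"delta_pos":[0,0,0],"twist":[0,0,0],"claw":1}]';  python3 -m creep '[{"delta_pos":[0,0,0.5],"twist":[0,0,0],"claw":1},{"delta_pos":[0,0,0],"twist":[0,0,0],"claw":1}]'
```

```text
t: 18.8
eef_pos: [0.5099, -0.1841, 0.0686]
tool_rot: [0.0, 0.972, 0.237, 0.0]
force: [-0.7, 0.2, 2.7]
grip_width: 0.0233
grip_force: 80.4
t: 19.1
eef_pos: [0.5099, -0.1842, 0.0677]
tool_rot: [0.0, 0.972, 0.237, 0.0]
force: [-2.5, 1.8, 9.4]
grip_width: 0.0229
grip_force: 81.1
t: 19.3
eef_pos: [0.51, -0.1842, 0.0677]
tool_rot: [0.0, 0.972, 0.237, 0.0]
force: [-5.3, 3.1, 13.8]
grip_width: 0.023
grip_force: 81.6
```

It stopped at 0.0677 with the force rising. I'll make a small to-and-fro turn to rule out a bind short of home.

```bash
python3 -m creep '[{"delta_pos":[0,0,0],"twist":[0,0,-0.05],"claw":1},{"delta_pos":[0,0,0],"twist":[0,0,0],"claw":1}]';  python3 -m creep '[{"delta_pos":[0,0,0],"twist":[0,0,0.05],"claw":1},{"delta_pos":[0,0,0],"twist":[0,0,0.05],"claw":1},{"delta_pos":[0,0,0],"twist":[0,0,0],"claw":1}]';  python3 -m creep '[{"delta_pos":[0,0,0],"twist":[0,0,-0.05],"claw":1},{"delta_pos":[0,0,0],"twist":[0,0,0],"claw":1}]'; python3 - <<'E'
from h import *
go((.5095,-.184,.067),-62)
E
```

```text
t: 19.5
eef_pos: [0.5098, -0.1839, 0.0677]
tool_rot: [-0.0, 0.965, 0.261, -0.0]
force: [-5.0, 3.9, 13.6]
grip_width: 0.0233
grip_force: 81.6
t: 19.8
eef_pos: [0.5105, -0.1839, 0.0677]
tool_rot: [0.0, 0.977, 0.212, 0.001]
force: [-3.1, 3.9, 11.6]
grip_width: 0.023
grip_force: 81.3
t: 20.0
eef_pos: [0.5103, -0.184, 0.0677]
tool_rot: [0.0, 0.971, 0.237, 0.0]
force: [-2.9, 2.7, 12.8]
grip_width: 0.0233
grip_force: 81.3
t 20.0 tcp [ 0.5103 -0.184   0.0677] yawY -62.5 z [ 0.001 -0.    -1.   ] F [-2.9  2.7 12.8] T [0.57 0.6  0.1 ] grip 0.0233 81.3 J [-0.49  0.19  1.87  0.    1.08  0.6 ]
shift [-0.7 -0.4  0.7] twist z -0.009
```

Height is unchanged through the wiggle, so the collar is on the hub. A little more push, then hand in.

```bash
python3 -m creep '[{"delta_pos":[0,0,0.6],"twist":[0,0,0],"claw":1},{"delta_pos":[0,0,0],"twist":[0,0,0],"claw":1},{"delta_pos":[0,0,0],"twist":[0,0,0],"claw":1},{"delta_pos":[0,0,0],"twist":[0,0,0],"claw":1},{"delta_pos":[0,0,0],"twist":[0,0,0],"claw":1}]'; python3 - <<'E'
from h import *
D=np.median([vision.camera("side")[1] for i in range(5)],0); P=cloud("side",D)
k=np.hypot(P[...,0]-.507,P[...,1]+.1846)<.03
for r in range(168,192): 
    c=np.where(k[r])[0]
    if len(c): print(r,c.min(),c.max(),np.median(P[r,c,2]).round(3))
vision.camera("top"); print([m["score"] for m in mark_of("plain_shaft","top")],mark_of("plain_shaft","top")[:1])
E
```

```text
t: 20.5
eef_pos: [0.5103, -0.184, 0.0677]
tool_rot: [0.0, 0.972, 0.237, 0.0]
force: [-4.7, 3.7, 15.5]
grip_width: 0.023
grip_force: 82.0
168 352 355 0.136
169 352 354 0.123
170 353 354 0.127
171 353 354 0.126
172 353 354 0.126
173 353 354 0.122
174 353 360 0.116
175 352 360 0.116
176 352 360 0.111
177 352 360 0.108
178 352 360 0.102
179 352 360 0.099
180 352 360 0.094
181 353 360 0.091
182 353 360 0.085
183 351 362 0.078
184 350 364 0.072
185 349 364 0.07
186 349 364 0.067
187 350 364 0.065
188 352 362 0.064
189 357 360 0.063
[0.52] [{'location': [212.1, 282.5], 'score': 0.52}]
```

The head reaches straight down to the hub with no gap, and its top is at about 0.117 against 0.118 expected. It is home and pressed with about 15 N.

```bash
python3 -c "
from station import ctrl
print(ctrl.sign_off())"
```

```text
the job is handed in; nothing more can be done
None
```

The keyed shaft is in the pulley with its key in the keyway and its collar home on the hub, still gripped and pressed down with about 15 N; I handed the job in at about 21 s, having viewed 12 pictures against the limit of 10.

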